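# Third hand at a glue-up: press the plinth halves with the clamp rider and hold

### The arm

A 6-joint arm with a two-finger parallel gripper is mounted at the origin on the work surface; the furniture and walls round the work are solid. World frame = base frame: x ahead of the robot, y to its left, z up, the work surface at z = 0. Lengths are in m, angles in rad, forces in N, time in s.
With the tool pointing down it reaches from about 0.4 to 0.825 m from the base axis. Payload 7 kg.
Tool frame: the origin (TCP) lies on the centre line of the jaws, within the pads' length; the fingertips stand tip_reach ahead of it and the grasp point (between the pads) is the TCP (tip_reach is the distance from the TCP to the fingertips, in m); z points along the fingers, y is the line along which they close (so a half turn about z gives the same grasp; the last joint's range is limited). The gripper opens to 88 mm and grips with 3 to 60 N. Pads are 19 mm wide; open, the fingers measure 130 mm over their backs; the gripper's body (78 mm by 193 mm) begins 47 mm behind the grasp point.
Start: joints at [1.594, 0.359, 0.012, 0, -1.224, -0.288], TCP at [0.177, 0.651, 0.246] pointing down, gripper open.
Joint ranges: [-3.07, 3.07], [-1.43, 2.12], [-1.02, 1.25], [-3.03, 1.67], [-3.05, -0], [-3.03, 3.03]. Speed limits (rad/s): [2.39, 2.39, 3.01, 3.14, 3.14, 3.14].

### API

Orientations are given as [roll, pitch, yaw] about the fixed x, y, z axes, in that order (R = Rz(yaw) Ry(pitch) Rx(roll)).
In Python, from station import get_state, grab_frame, calibration, job_done, find_in, mark_of, tip_reach gives the robot as it stands.
- The arm moves only by the shell command python3 -m handwheel 'ROWS' [OPENING] [FORCE]. ROWS is JSON, a list of rows, each an object with "delta_pos": the shift along the world's x, y, z in units of 30 mm (1.0 is 30 mm), a list of three; "dr": the turn, a rotation vector about the world's x, y, z in degrees, a list of three. In form: [{"delta_pos": [tx, ty, tz], "dr": [rx, ry, rz]}, ...]. A call has 1 to 10 rows; each row shifts and turns the commanded pose from where the row before left it; what a row does not reach is not made up. A row lasts 1/10 s, in which the tool goes at most 50 mm and 8.59 degrees, less where a joint would pass 70% of its speed; a pose out of reach is approached as far as the arm can. A call is refused whole if a number of a shift passes 1 or a number of a turn 8.59, either way. A call with a gripper value outside its range is refused whole. OPENING is the closure, from -1 (fully open) to 1 (shut), set as the call begins (- or left out, the last holds). The fingers move at their own pace and stop on an object; FORCE is the grip in N (left out, the last holds). Time passes only in rows, so rows that do not move let the fingers close. It gives the time, the measured TCP pose, the force, the opening and the grip force at its end, in the units of the state.
- get_state(): the state, without advancing time (a new reading comes with each control period).
- grab_frame(name): name is "side" or "top" or "wrist"; returns the picture (420x560x3 uint8, red, green, blue); there is no depth.
- calibration(name): a dict with "fx", "fy", "cx", "cy" (pixels), "extrinsics" (4x4, takes a point from world to camera coordinates). Camera axes: x right, y down, z forward; pixel columns grow to the right and rows downward; lengths in m; the calibration is good to about 2 mm. A picture is of the moment at which its call begins: read the wrist's pose just before it. calibration takes no time and is no camera call; for the wrist camera it gives the pose at the moment of the call.
- job_done(): hands the job in; it is judged then, once.
Trained networks look in the newest picture that a camera, given by its name, has taken for a name from the list of things; names that differ only in an ending like _2 or _b are one class to them, and where a whole thing is asked for, a point or a joint stands for the part that bears it (a point fixed in the world has none). Each returns a list of dicts, best first, with "conf" (0 to 1); they miss things now and then, are a little off and sometimes report something else, mostly with a low value. They report only what shows in the picture. A call takes as long as a camera call. They do not tell look-alikes from the thing itself.
- find_in(camera, query): "location" ([column, row] in pixels, amid what is visible of it).
- mark_of(camera, query): "location" ([column, row] in pixels: a listed point, or the origin of a listed thing).
The state is a dict: "t": time; "q": joint angles; "qd": joint speeds; "joint_efforts": joint torques, N m; "eef_pos": TCP position; "ee_rot": TCP orientation; "force": force on the tool from outside, world axes, zero at the start; "moment": the same for the moment, N m; "width": finger opening in m; "gripper_force": force on a finger pad.
Only numpy, scipy, OpenCV 4.12 (cv2) and the standard library are available. Lean on these libraries where they do the work, as an engineer would, in place of code of your own. Each camera call takes 0.05 s, during which the arm holds its last target. There are 200 camera calls.

### The job

The two halves of a wooden plinth lie on the bench clamp with the glue already on: pick up the loose rider jaw, set it astride the clamp's bar on the free stretch next to the work, jaw face towards the work and fully down, then slide it along the bar so that it pushes the tongue home in the groove and both halves up against the sprung pad. Keep pressing until the pad has gone about halfway into its travel, never all the way in, and finish like that: still gripping the rider and pressing steadily, because I will tighten its thumbscrew while you hold. Leave the glue bottle, the jar and the reel where they stand.

Things in the scene. Friction and masses are not known exactly. Their poses are not given: they have to be found in the camera images.
- clamp: Bench clamp fixed to the bench: plywood base 120 x 360 x 15 mm, long along its y; origin at the base's underside centre, z up. Its steel bar runs along y at x = 0. Grey head (95 mm high) with the sprung pad at y +143 to +183 mm; grey foot 48 mm high holds the bar's other end at y -176 to -150. Two wooden bearers at |x| 23 to 41 mm, y -5 to +130, level with the bar's top, carry the halves.
- bar_free (a point): Point on top of the clamp's bar, at the middle of its free stretch (clamp y = -90 mm), 50 mm above the bench; axes as the clamp's: y along the bar towards the work and the head. The bar is 10 mm wide with a rounded top; here it is free on both sides, open 35 mm down to the base, for 60 mm to -y and 50 mm to +y. The place to set the rider on.
- pad_face (a point): Centre of the sprung pad's face, which looks along the clamp's -y at the work: steel plate 62 wide x 34 high x 9 mm, centre 72 mm above the bench, at clamp y = +117 mm when not pressed. It slides to +y into the head on two pins; a dark ring on each pin reaches its sleeve's mouth at half travel.
- sprung_pad (a joint): How far the pad is pushed in along the clamp's +y (m): 0 at rest, 0.008 halfway, 0.016 all the way in. Its springs give 1.5 N per mm: about 12 N at half travel, 24 N at the end.
- half_groove: Plinth half next to the pad: brown wood 74 (x) x 55 (y) x 36 (z) mm, about 0.13 kg, loose on the bearers, up to 15 mm short of the pad. Origin at the centre of its underside, axes nearly the clamp's. Its -y face has a groove 15 mm high and 9 mm deep across the whole width at half height.
- half_tongue: Other half, on the first one's -y side: brown wood 74 x 55 x 36 mm, about 0.14 kg, loose on the bearers. Origin at the underside centre of this block; from its +y face stands a tongue 12 mm high, 8 mm long, that enters the groove. The rider pushes its flat -y face, 27.5 mm from the origin. Joint closed: the two origins are 55 mm apart.
- rider_grip (a point): Where to grip the rider, a loose grey cast jaw (0.25 to 0.45 kg) standing upright on the bench: in its grip post, 34 (x) x 22 (y) mm, free on both x sides, from 24 mm below this point to 24 mm above. The point is 63 mm above the rider's foot. Axes: y along the slot towards the jaw face, z up. In +y, 28 mm clear between post and jaw plate, which is as high as the point.
- rider_slot (a point): Middle of the roof of the rider's slot, 25 mm above its foot, 16 mm in +y from and 38 mm below the grip point; axes as the grip's. The slot runs along y through the whole rider (70 mm long), 14 mm wide, 25 mm deep, open below, its mouth flared to about 20 mm. Seated, the roof rests on top of the bar. A thumbscrew sticks out low at -x, to 35 mm from the middle.
- rider_face (a point): Centre of the rider's flat jaw face, which looks along the rider's +y and pushes on the work: 62 wide x 37 high mm, 35 mm in +y from the slot's middle, 20 mm above the slot's roof.
- rider: The rider's origin: centre of its foot, axes as at the grip. Overall 67 x 70 x 87 mm.
- glue_bottle: Slim glue bottle standing in a blue foot, 42 mm across, 203 mm high; origin at the centre of its underside. Bystander.
- jar_green: Small jar with a green lid, 62 mm across, 56 mm high; origin at the centre of its underside. Bystander: the rider, this jar and the reel stand in any order at three places to the right of the clamp (a similar jar and reel belong to the group of tins at the far right edge).
- solder_reel: Reel of solder wire with blue flanges, 42 mm across, 43 mm high; origin at the centre of its underside. Bystander.
There are look-alikes about, which are no part of the job. Leave any blue or orange look-alike of the rider alone.

How it is judged:
By the outcome, as a careful person would: the job done as asked, in the order asked, and still so for the second after the job is handed in, while the arm keeps its last pose, push and grip.
It also fails if it takes over 54 s, if anything falls off the work surface, if the arm or the gripper's body presses on something with over 40 N, if the wrist force passes 120 N, or if a joint passes its speed limit or range.

## Working session

There is one attempt and no reset: what is moved stays moved. The work goes in short steps, Python scripts to look and compute and a shell command to move; the robot and the scene stay as the last step left them, time stands still between calls to the robot, and variables do not carry over. Pictures are saved under pics/ and viewed, at most 13 in all, crops included, and the job is handed in when it is done.

```bash
mkdir -p pics
cat > h.py <<'E'
import numpy as np,cv2
from station import *
def ray(c,px):
    k=calibration(c);E=np.array(k["extrinsics"]);R,t=E[:3,:3],E[:3,3]
    d=R.T@np.array([(px[0]-k["cx"])/k["fx"],(px[1]-k["cy"])/k["fy"],1]);return -R.T@t,d
def onz(c,px,z):
    o,d=ray(c,px);return o+d*(z-o[2])/d[2]
def proj(c,p):
    k=calibration(c);E=np.array(k["extrinsics"]);q=E[:3,:3]@np.array(p)+E[:3,3]
    return np.array([k["fx"]*q[0]/q[2]+k["cx"],k["fy"]*q[1]/q[2]+k["cy"]])
def tri(obs):
    A=np.zeros((3,3));b=np.zeros(3)
    for c,p in obs:
        o,d=ray(c,p);d/=np.linalg.norm(d);M=np.eye(3)-np.outer(d,d);A+=M;b+=M@o
    return np.linalg.solve(A,b)
def save(c,n):
    f=grab_frame(c);cv2.imwrite(f"pics/{n}.png",f[:,:,::-1]);return f
E
python3 - <<'E'
from h import *
a=save("top","t0");b=save("side","s0")
print(tip_reach if not callable(tip_reach) else tip_reach(), get_state()["ee_rot"])
Z=dict(clamp=0,bar_free=.05,pad_face=.072,half_groove=.05,half_tongue=.05,rider_grip=.063,rider_slot=.025,rider_face=.045,rider=0,glue_bottle=0,jar_green=0,solder_reel=0)
for c in("top","side"):
  print(c)
  for n,z in Z.items():
    print(n,[(np.round(m["location"]),round(m["conf"],2),np.round(onz(c,m["location"],z),3)[:2]) for m in mark_of(c,n)][:4])
cv2.imwrite("pics/both.png",np.hstack([a,b])[:,:,::-1])
E
```

```text
0.019 [ 3.14011819e+00 -1.63109278e-04 -2.64876319e-01]
top
clamp [(array([212., 186.]), 0.79, array([0.551, 0.108]))]
bar_free [(array([251., 179.]), 0.82, array([0.563, 0.007]))]
pad_face [(array([162., 188.]), 0.49, array([0.531, 0.218])), (array([214., 187.]), 0.37, array([0.536, 0.095]))]
half_groove [(array([176., 188.]), 0.64, array([0.538, 0.189]))]
half_tongue [(array([212., 184.]), 0.56, array([0.549, 0.102]))]
rider_grip [(array([377., 286.]), 0.9, array([ 0.311, -0.296])), (array([406., 246.]), 0.84, array([ 0.406, -0.365])), (array([405., 202.]), 0.76, array([ 0.511, -0.366]))]
rider_slot [(array([367., 290.]), 0.83, array([ 0.298, -0.28 ])), (array([394., 204.]), 0.81, array([ 0.51 , -0.348])), (array([400., 253.]), 0.59, array([ 0.391, -0.361]))]
rider_face [(array([411., 267.]), 0.91, array([ 0.355, -0.382])), (array([387., 210.]), 0.68, array([ 0.492, -0.327])), (array([367., 307.]), 0.68, array([ 0.261, -0.275]))]
rider [(array([368., 288.]), 0.81, array([ 0.304, -0.286])), (array([403., 257.]), 0.75, array([ 0.381, -0.376])), (array([389., 206.]), 0.62, array([ 0.5
[... 990 characters left out ...]
ray([361., 343.]), 0.87, array([ 0.29 , -0.288])), (array([409., 306.]), 0.83, array([ 0.384, -0.375])), (array([398., 251.]), 0.76, array([ 0.508, -0.349]))]
rider_face [(array([387., 250.]), 0.89, array([ 0.491, -0.321])), (array([416., 319.]), 0.86, array([ 0.352, -0.384])), (array([349., 352.]), 0.81, array([ 0.262, -0.266]))]
rider [(array([354., 346.]), 0.89, array([ 0.29 , -0.281])), (array([396., 308.]), 0.66, array([ 0.386, -0.358])), (array([395., 256.]), 0.59, array([ 0.51 , -0.349]))]
glue_bottle [(array([324., 162.]), 0.83, array([ 0.749, -0.154]))]
jar_green [(array([347., 269.]), 0.56, array([ 0.454, -0.248]))]
solder_reel [(array([346., 214.]), 0.94, array([ 0.596, -0.23 ]))]
```

View pics/t0.png

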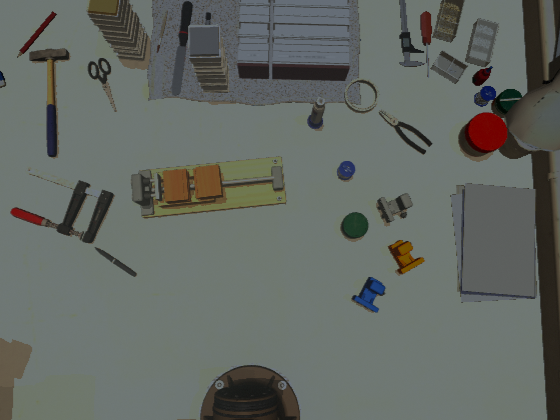

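View pics/s0.png

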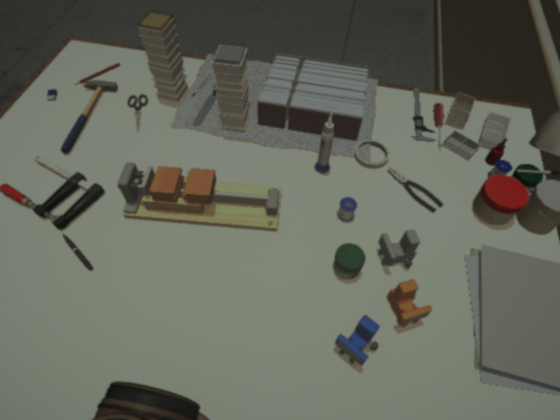

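Run:
```python
from h import *
t=cv2.imread("pics/t0.png");s=cv2.imread("pics/s0.png")
r=lambda i,x,y,w,h:cv2.resize(i[y:y+h,x:x+w],(400,300),interpolation=cv2.INTER_CUBIC)
im=np.vstack([np.hstack([r(t,350,170,80,60),r(s,350,210,80,60)]),np.hstack([r(t,125,130,180,110),r(s,115,150,180,90)])])
cv2.imwrite("pics/crop.png",np.clip(im*1.6,0,255).astype(np.uint8))
```

```text
(no output)
```

View pics/crop.png

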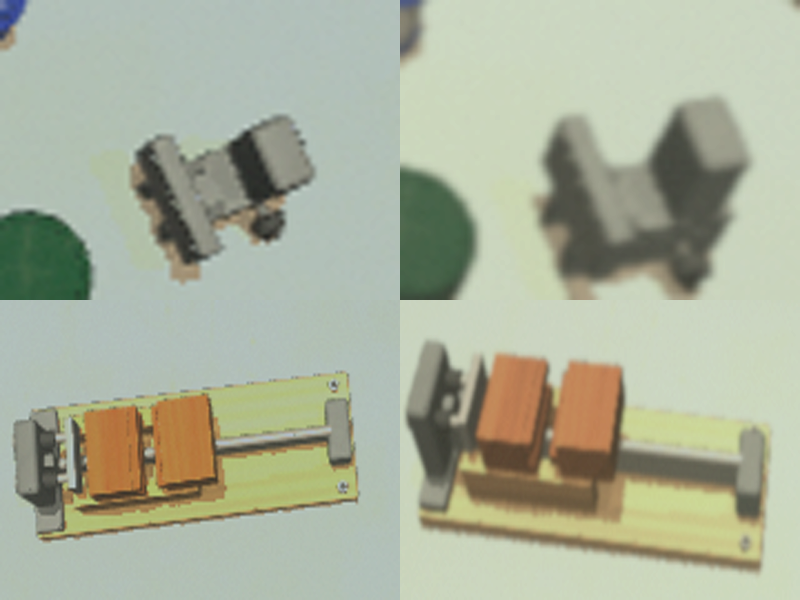

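The grey rider is at top (395,205) / side (397,250). The blue one at top (370,293) and the orange one at (405,257) are look-alikes. The crop confirms the grey one: its post points away from the clamp and its jaw plate faces left and down. I'll move above it for a close look.

```bash
python3 -m handwheel '[{"delta_pos":[1,-1,0],"dr":[0,0,-4.7]},{"delta_pos":[1,-1,0],"dr":[0,0,-4.7]},{"delta_pos":[1,-1,0],"dr":[0,0,-4.7]},{"delta_pos":[1,-1,0],"dr":[0,0,-4.7]},{"delta_pos":[1,-1,0],"dr":[0,0,-4.7]},{"delta_pos":[1,-1,0],"dr":[0,0,-4.7]},{"delta_pos":[1,-1,0],"dr":[0,0,-4.7]},{"delta_pos":[1,-1,0],"dr":[0,0,-4.7]},{"delta_pos":[1,-1,0],"dr":[0,0,-4.7]},{"delta_pos":[1,-1,0],"dr":[0,0,-4.7]}]' -1
python3 -m handwheel '[{"delta_pos":[0,-1,0],"dr":[0,0,0]},{"delta_pos":[0,-1,0],"dr":[0,0,0]},{"delta_pos":[0,-1,0],"dr":[0,0,0]},{"delta_pos":[0,-1,0],"dr":[0,0,0]},{"delta_pos":[0,-1,0],"dr":[0,0,0]},{"delta_pos":[0,-1,0],"dr":[0,0,0]},{"delta_pos":[0,-1,0],"dr":[0,0,0]},{"delta_pos":[0,-1,0],"dr":[0,0,0]},{"delta_pos":[0,-1,0],"dr":[0,0,0]},{"delta_pos":[0,-1,0],"dr":[0,0,0]}]'
python3 - <<'E'
from h import *
s=get_state();print(s["eef_pos"],s["ee_rot"],s["q"])
save("wrist","w0");print(onz("wrist",(280,210),.05))
for n,z in dict(bar_free=.05,pad_face=.072,half_groove=.05,half_tongue=.05,clamp=0).items():
  print(n,[(np.round(m["location"]),round(m["conf"],2),np.round(onz("wrist",m["location"],z),3)[:2]) for m in mark_of("wrist",n)][:4])
E
```

```text
t: 2.3
eef_pos: [0.4777, 0.3501, 0.2459]
ee_rot: [-3.141, 0.0, -1.088]
force: [0.2, 0.9, 0.8]
width: 0.0878
gripper_force: 0.0
t: 3.3
eef_pos: [0.4765, 0.0503, 0.2459]
ee_rot: [-3.141, -0.0, -1.085]
force: [1.2, 0.1, 0.8]
width: 0.088
gripper_force: 0.0
[0.47652405 0.0502778  0.24586366] [-3.14087506e+00 -4.62775316e-05 -1.08486000e+00] [ 5.16994845e-01  3.04991868e-02 -4.04174825e-01  7.55913996e-05
 -1.13540650e+00 -3.10903579e-02]
[0.46818321 0.06710608 0.05      ]
bar_free [(array([219., 117.]), 0.63, array([0.561, 0.016]))]
pad_face []
half_groove []
half_tongue [(array([188., 208.]), 0.77, array([0.552, 0.112]))]
clamp [(array([200., 193.]), 0.94, array([0.552, 0.109]))]
```

View pics/w0.png

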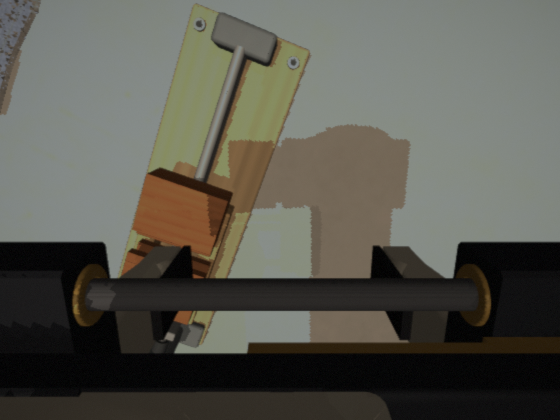

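The wrist view shows the bar running from the foot (238,50) to the tongue half (202,178), with foot-end base corners at about (197,4) and (310,52). I'll continue to the rider.

```bash
python3 - <<'E'
from h import *
for p,z in (((238,50),.05),((202,178),.05),((197,4),.015),((310,52),.015),((200,24),.016),((293,62),.016)): print(p,onz("wrist",p,z).round(4))
E
python3 -m handwheel '[{"delta_pos":[0,-1,0],"dr":[0,0,0]},{"delta_pos":[0,-1,0],"dr":[0,0,0]},{"delta_pos":[0,-1,0],"dr":[0,0,0]},{"delta_pos":[0,-1,0],"dr":[0,0,0]},{"delta_pos":[0,-1,0],"dr":[0,0,0]},{"delta_pos":[0,-1,0],"dr":[0,0,0]},{"delta_pos":[0,-1,0],"dr":[0,0,0]},{"delta_pos":[0,-1,0],"dr":[0,0,0]},{"delta_pos":[0,-1,0],"dr":[0,0,0]},{"delta_pos":[0,-1,0],"dr":[0,0,0]}]'
python3 - <<'E'
from h import *
s=get_state();print(s["eef_pos"],s["ee_rot"],s["q"])
save("wrist","w1")
for n,z in dict(rider_grip=.063,rider_slot=.025,rider_face=.045,rider=0).items():
  print(n,[(np.round(m["location"]),round(m["conf"],2),np.round(onz("wrist",m["location"],z),3)[:2]) for m in mark_of("wrist",n)][:4])
E
```

```text
(238, 50) [ 0.5705 -0.0408  0.05  ]
(202, 178) [0.5512 0.0784 0.05  ]
(197, 4) [ 0.6284 -0.0618  0.015 ]
(310, 52) [ 0.5137 -0.0751  0.015 ]
(200, 24) [ 0.6185 -0.0474  0.016 ]
(293, 62) [ 0.524  -0.0592  0.016 ]
t: 4.6
eef_pos: [0.4773, -0.249, 0.2455]
ee_rot: [-3.142, -0.0, -1.084]
force: [0.4, -0.5, -0.8]
width: 0.0878
gripper_force: 0.0
[ 0.47725576 -0.24895224  0.24549594] [-3.14156971e+00 -2.78958787e-05 -1.08357228e+00] [-1.16473247e-01  1.33844383e-01 -2.89575695e-01  1.09057245e-05
 -1.14734153e+00  6.03692818e-01]
rider_grip [(array([307.,  58.]), 0.65, array([ 0.514, -0.364])), (array([418., 128.]), 0.64, array([ 0.397, -0.359])), (array([457., 235.]), 0.59, array([ 0.307, -0.292]))]
rider_slot [(array([305.,  82.]), 0.89, array([ 0.504, -0.349])), (array([442., 231.]), 0.74, array([ 0.299, -0.285]))]
rider_face [(array([462., 124.]), 0.95, array([ 0.356, -0.383])), (array([467., 267.]), 0.91, array([ 0.265, -0.264])), (array([302., 119.]), 0.76, array([ 0.492, -0.316]))]
rider [(array([407., 126.]), 0.97, array([ 0.387, -0.362])), (array([307.,  82.]), 0.72, array([ 0.503, -0.35 ])), (array([434., 227.]), 0.72, array([ 0.295, -0.281]))]
```

View pics/w1.png

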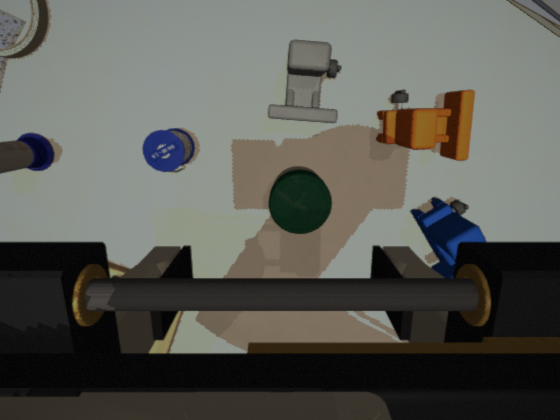

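Run:
```python
from h import *
for a,b,z in (((270,106),(337,109),.063),((268,119),(336,122),.063),((291,40),(330,42),.087)):
  A=onz("wrist",a,z);B=onz("wrist",b,z);d=A-B
  print(A.round(4),B.round(4),np.linalg.norm(d),np.degrees(np.arctan2(d[1],d[0])))
f=cv2.imread("pics/w1.png")[20:140,240:360]
cv2.imwrite("pics/c1.png",cv2.resize(f,(600,600),interpolation=cv2.INTER_CUBIC))
```

```text
[ 0.5233 -0.3117  0.063 ] [ 0.4697 -0.3371  0.063 ] 0.05927308621705846 25.43014207459629
[ 0.5197 -0.301   0.063 ] [ 0.4649 -0.3271  0.063 ] 0.06073206743617889 25.439167687945158
[ 0.5307 -0.3631  0.087 ] [ 0.5032 -0.3761  0.087 ] 0.03045803718317769 25.222562399990494
```

View pics/c1.png

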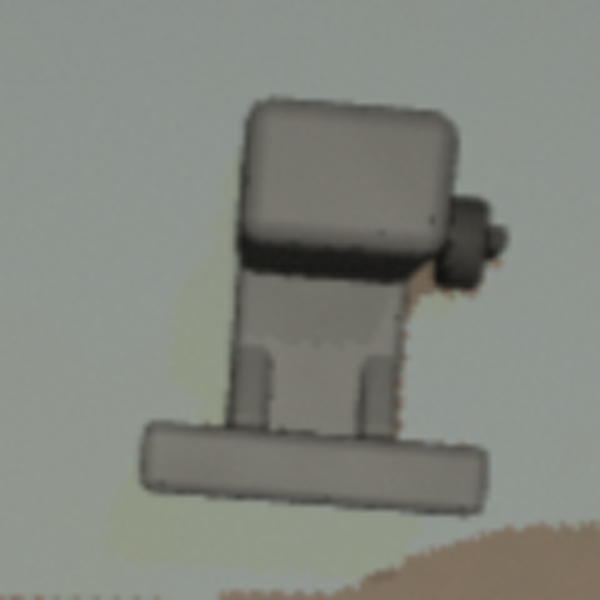

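Run:
```python
from h import *
A=onz("wrist",(309.8,54.6),.087);B=onz("wrist",(302.8,113.6),.063);d=B-A
print(A,B,np.linalg.norm(d[:2]),np.degrees(np.arctan2(-d[0],d[1])))
for a,b,z in (((270,104.4),(337.4,109.4),.063),((268.5,117.8),(335,122.6),.063),((292.4,40),(329,42.4),.087),((290,66.4),(328,69.6),.087)):
  P=onz("wrist",a,z);Q=onz("wrist",b,z);d=P-Q;print(np.degrees(np.arctan2(d[1],d[0])))
s=get_state();print(A-s["eef_pos"],(A-s["eef_pos"])/.03)
```

```text
[ 0.5126772  -0.36076084  0.087     ] [ 0.49458732 -0.31953082  0.063     ] 0.045023966216404594 23.68970341936727
23.822071770979747
23.888497564053733
24.475964146544936
23.41434789463074
[ 0.03574864 -0.11284219 -0.15828769] [ 1.19162125 -3.76140617 -5.27625637]
```

```bash
python3 -m handwheel '[{"delta_pos":[0.3,-0.94,0],"dr":[0,0,-1.03]},{"delta_pos":[0.3,-0.94,0],"dr":[0,0,-1.03]},{"delta_pos":[0.3,-0.94,0],"dr":[0,0,-1.03]},{"delta_pos":[0.3,-0.94,0],"dr":[0,0,-1.03]},{"delta_pos":[0,0,-1],"dr":[0,0,0]},{"delta_pos":[0,0,-1],"dr":[0,0,0]},{"delta_pos":[0,0,-1],"dr":[0,0,0]},{"delta_pos":[0,0,-0.3],"dr":[0,0,0]},{"delta_pos":[0,0,0],"dr":[0,0,0]}]'
python3 - <<'E'
from h import *
s=get_state();print(s["eef_pos"],np.degrees(s["ee_rot"]))
save("wrist","w2")
E
```

```text
t: 5.75
eef_pos: [0.5126, -0.3602, 0.1455]
ee_rot: [3.14, 0.002, -1.156]
force: [-0.1, -0.4, 1.3]
width: 0.0879
gripper_force: 0.0
[ 0.51255386 -0.3601588   0.14553688] [ 1.79885775e+02  1.00078228e-01 -6.62083585e+01]
```

View pics/w2.png

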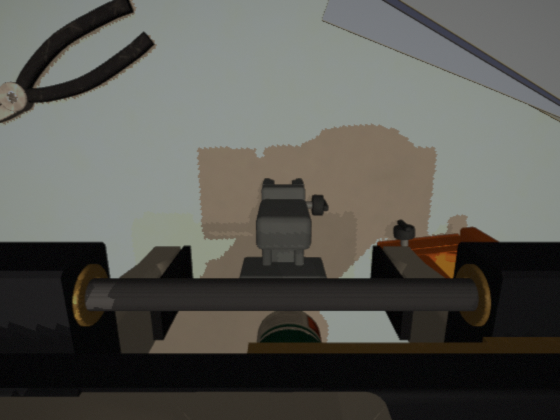

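Run:
```python
from h import *
for z in (.01,.03,.06): print(onz("wrist",(404,230),z).round(3),onz("wrist",(380,243),z).round(3))
```

```text
[ 0.412 -0.382  0.01 ] [ 0.425 -0.363  0.01 ]
[ 0.422 -0.385  0.03 ] [ 0.434 -0.368  0.03 ]
[ 0.436 -0.39   0.06 ] [ 0.447 -0.375  0.06 ]
```

```bash
python3 -m handwheel '[{"delta_pos":[0,0,-0.9],"dr":[0,0,0]},{"delta_pos":[0,0,-0.9],"dr":[0,0,0]},{"delta_pos":[0,0,-0.6],"dr":[0,0,0]},{"delta_pos":[0,0,-0.3],"dr":[0,0,0]},{"delta_pos":[0,0,0],"dr":[0,0,0]}]'
```

```text
t: 6.3
eef_pos: [0.5131, -0.3613, 0.0659]
ee_rot: [-3.142, -0.0, -1.157]
force: [0.6, 0.1, 0.6]
width: 0.0875
gripper_force: 0.0
```

```bash
python3 -m handwheel '[{"delta_pos":[0,0,0],"dr":[0,0,0]},{"delta_pos":[0,0,0],"dr":[0,0,0]},{"delta_pos":[0,0,0],"dr":[0,0,0]},{"delta_pos":[0,0,0],"dr":[0,0,0]},{"delta_pos":[0,0,0],"dr":[0,0,0]},{"delta_pos":[0,0,0],"dr":[0,0,0]},{"delta_pos":[0,0,0],"dr":[0,0,0]},{"delta_pos":[0,0,0],"dr":[0,0,0]},{"delta_pos":[0,0,0],"dr":[0,0,0]},{"delta_pos":[0,0,0],"dr":[0,0,0]}]' 1 50
```

```text
t: 7.3
eef_pos: [0.5126, -0.3614, 0.0655]
ee_rot: [3.141, 0.0, -1.157]
force: [-0.3, 0.4, 0.9]
width: 0.0337
gripper_force: 50.0
```

```bash
python3 -m handwheel '[{"delta_pos":[0,0,0.3],"dr":[0,0,0]},{"delta_pos":[0,0,0.6],"dr":[0,0,0]},{"delta_pos":[0,0,0.8],"dr":[0,0,0]},{"delta_pos":[0,0,0.8],"dr":[0,0,0]},{"delta_pos":[0,0,0.8],"dr":[0,0,0]},{"delta_pos":[0,0.4,0.2],"dr":[0,0,0]},{"delta_pos":[0.1,0.6,0],"dr":[0,0,-1.5]},{"delta_pos":[0.1,0.8,0],"dr":[0,0,-1.5]},{"delta_pos":[0.1,0.8,0],"dr":[0,0,-1.5]},{"delta_pos":[0.15,0.8,0],"dr":[0,0,-1.5]}]'
python3 -m handwheel '[{"delta_pos":[0.15,1,0],"dr":[0,0,-1.5]},{"delta_pos":[0.15,1,0],"dr":[0,0,-1.5]},{"delta_pos":[0.2,1,0],"dr":[0,0,-1.5]},{"delta_pos":[0.2,1,0],"dr":[0,0,-1.5]},{"delta_pos":[0.2,1,0],"dr":[0,0,-1.5]},{"delta_pos":[0.2,1,0],"dr":[0,0,-1.5]},{"delta_pos":[0.1,0.9,0],"dr":[0,0,-1.5]},{"delta_pos":[0.1,0.8,0],"dr":[0,0,0]},{"delta_pos":[0,0.7,0],"dr":[0,0,0]},{"delta_pos":[0,0,0],"dr":[0,0,0]}]'
python3 - <<'E'
from h import *
s=get_state();print(s["eef_pos"],np.degrees(s["ee_rot"]),s["width"])
a=save("wrist","w3");b=save("side","s3");c=save("top","t3")
for cam in("wrist","side","top"):
 for n,z in dict(bar_free=.05,clamp=0,rider_grip=.16-.0025,rider_slot=.1195,rider_face=.1395).items():
  print(cam,n,[(np.round(m["location"]),round(m["conf"],2),np.round(onz(cam,m["location"],z),3)[:2]) for m in mark_of(cam,n)][:2])
r=cv2.resize(b[120:260,110:310],(400,280),interpolation=cv2.INTER_CUBIC)
r2=cv2.resize(c[120:260,110:310],(400,280),interpolation=cv2.INTER_CUBIC)
w=cv2.resize(a,(400,300));o=np.zeros((580,800,3),np.uint8);o[:300,:400]=w;o[300:,:400]=r;o[300:,400:]=r2
o[:300,400:]=cv2.resize(a[0:300,80:480],(400,300))
cv2.imwrite("pics/m3.png",np.clip(o[:,:,::-1]*1.5,0,255).astype(np.uint8))
E
```

```text
t: 8.3
eef_pos: [0.5252, -0.2577, 0.1697]
ee_rot: [3.14, 0.001, -1.263]
force: [0.2, -1.1, -2.8]
width: 0.0335
gripper_force: 50.0
t: 9.3
eef_pos: [0.5644, -0.0049, 0.1698]
ee_rot: [3.14, 0.001, -1.443]
force: [0.3, -0.7, -4.0]
width: 0.0339
gripper_force: 50.0
[ 0.56439119 -0.00485749  0.16982754] [ 1.79936399e+02  2.91624008e-02 -8.26653773e+01] 0.03393055267360196
wrist bar_free []
wrist clamp []
wrist rider_grip [(array([283., 281.]), 0.7, array([ 0.565, -0.003]))]
wrist rider_slot []
wrist rider_face [(array([281., 349.]), 0.55, array([0.56 , 0.049]))]
side bar_free [(array([240., 192.]), 0.74, array([0.565, 0.021]))]
side clamp []
side rider_grip [(array([404., 289.]), 0.91, array([ 0.352, -0.33 ])), (array([368., 328.]), 0.74, array([ 0.272, -0.276]))]
side rider_slot [(array([403., 304.]), 0.84, array([ 0.342, -0.339])), (array([244., 168.]), 0.73, array([0.582, 0.014]))]
side rider_face [(array([418., 319.]), 0.85, array([ 0.312, -0.359])), (array([227., 163.]), 0.53, array([0.569, 0.046]))]
top bar_free [(array([249., 179.]), 0.86, array([0.562, 0.013])), (array([176., 187.]), 0.42, array([0.539, 0.188]))]
top clamp [(array([177., 190.]), 0.45, array([0.54 , 0.195]))]
top rider_grip [(array([375., 285.]), 0.97, array([ 0.315, -0.271])), (array([401., 247.]), 0.8, array([ 0.396, -0.329]))]
top rider_slot [(array([368., 292.]), 0.95, array([ 0.296, -0.262])), (array([401., 259.]), 0.86, array([ 0.372, -0.339]))]
top rider_face [(array([365., 305.]), 0.76, array([ 0.271, -0.252])), (array([411., 268.]), 0.61, array([ 0.352, -0.355]))]
```

View pics/m3.png

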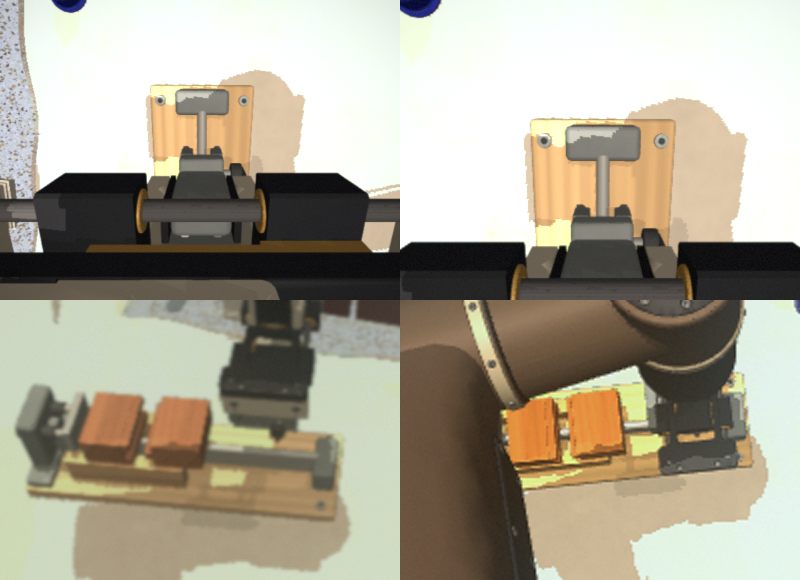

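The wrist view (top right, full-size crop) shows the bar at column ≈283, nearly vertical over rows 160–215. The rider's post is at column ≈284 above it, so the two are nearly aligned. Next I measure it precisely.

Run:
```python
from h import *
f=cv2.imread("pics/w3.png");g=cv2.GaussianBlur(cv2.cvtColor(f,cv2.COLOR_BGR2GRAY),(1,5),0).astype(int)
sat=f[:,:,2].astype(int)-f[:,:,0]
for r in (165,175,185,195,205):
  print(r,sat[r,270:298].tolist())
P=[]
for r in range(163,207,2):
  row=sat[r,268:300]; m=np.where(row<25)[0]
  if len(m): P.append((268+m.min(),268+m.max(),r))
P=np.array(P);c=(P[:,0]+P[:,1])/2;print(P[::4].tolist())
k=np.polyfit(P[:,2],c,1);print(k)
s=get_state();tcp=s["eef_pos"]
A=onz("wrist",(np.polyval(k,163),163),.048);B=onz("wrist",(np.polyval(k,206),206),.048)
d=B-A;print(A,B,"yaw",np.degrees(np.arctan2(-d[0],d[1])))
for a,z in(((211,119),.015),((355,119),.015),((225,141),.016),((341,141),.016)): print(onz("wrist",a,z).round(4))
print("tcp proj grip",proj("wrist",tcp), proj("wrist",np.array(tcp)+[0,0,.02]))
cv2.imwrite("pics/c3.png",np.clip(1.5*cv2.resize(f[110:300,200:370],(680,600),interpolation=cv2.INTER_CUBIC),0,255).astype(np.uint8))
```

```text
165 [70, 71, 73, 77, 75, 63, 35, 13, 12, 13, 15, 16, 16, 14, 16, 15, 14, 14, 18, 39, 63, 67, 70, 71, 72, 72, 73, 71]
175 [77, 79, 79, 77, 71, 63, 34, 12, 13, 14, 16, 16, 15, 15, 15, 15, 13, 14, 18, 43, 70, 73, 73, 73, 73, 73, 75, 76]
185 [77, 79, 79, 79, 76, 64, 34, 13, 12, 15, 14, 15, 16, 15, 16, 15, 13, 13, 22, 51, 71, 72, 73, 73, 73, 73, 74, 74]
195 [77, 78, 79, 79, 78, 69, 36, 12, 12, 14, 15, 15, 16, 15, 15, 15, 14, 13, 22, 51, 70, 72, 74, 73, 74, 75, 74, 75]
205 [77, 78, 78, 79, 75, 64, 33, 13, 12, 13, 15, 15, 15, 16, 16, 14, 13, 13, 22, 51, 70, 72, 72, 72, 73, 73, 73, 73]
[[277, 288, 163], [277, 288, 171], [277, 288, 179], [277, 288, 187], [277, 288, 195], [277, 288, 203]]
[1.11445329e-15 2.82500000e+02]
[ 0.57045955 -0.04254895  0.048     ] [ 0.56621603 -0.00946032  0.048     ] yaw 7.308137453397444
[ 0.6322 -0.0663  0.015 ]
[ 0.5156 -0.0811  0.015 ]
[ 0.6192 -0.0502  0.016 ]
[ 0.524  -0.0623  0.016 ]
tcp proj grip [285.56421814 283.17384108] [286.24624836 307.76754001]
```

View pics/c3.png

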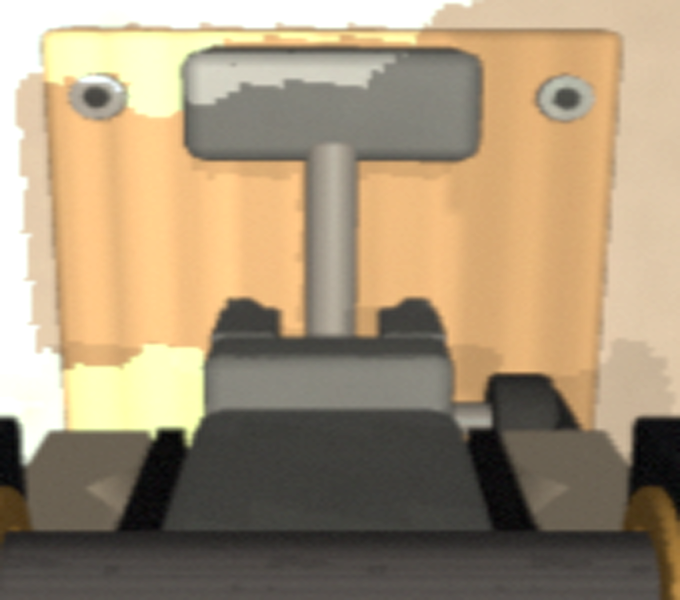

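```bash
python3 -m handwheel '[{"delta_pos":[-0.017,0,-0.8],"dr":[0,0,0]},{"delta_pos":[0,0,-0.6],"dr":[0,0,0]},{"delta_pos":[0,0,-0.3],"dr":[0,0,0]},{"delta_pos":[0,0,-0.2],"dr":[0,0,0]},{"delta_pos":[0,0,-0.1],"dr":[0,0,0]},{"delta_pos":[0,0,-0.1],"dr":[0,0,0]},{"delta_pos":[0,0,-0.1],"dr":[0,0,0]},{"delta_pos":[0,0,0],"dr":[0,0,0]}]'
```

```text
t: 11.0
eef_pos: [0.5647, -0.0073, 0.1046]
ee_rot: [-3.142, 0.0, -1.445]
force: [-0.7, -0.4, -3.8]
width: 0.0336
gripper_force: 50.0
```

```bash
python3 -m handwheel '[{"delta_pos":[0,0,-0.1],"dr":[0,0,0]},{"delta_pos":[0,0,-0.1],"dr":[0,0,0]},{"delta_pos":[0,0,-0.1],"dr":[0,0,0]},{"delta_pos":[0,0,0],"dr":[0,0,0]}]'
```

```text
t: 11.4
eef_pos: [0.5643, -0.0074, 0.095]
ee_rot: [3.141, -0.0, -1.445]
force: [-0.3, -0.2, -3.2]
width: 0.0338
gripper_force: 50.0
```

```bash
python3 -m handwheel '[{"delta_pos":[0,0,-0.06],"dr":[0,0,0]},{"delta_pos":[0,0,-0.06],"dr":[0,0,0]},{"delta_pos":[0,0,0],"dr":[0,0,0]}]'
```

```text
t: 11.7
eef_pos: [0.5645, -0.0074, 0.0917]
ee_rot: [3.141, -0.0, -1.445]
force: [0.1, 0.3, -3.7]
width: 0.0339
gripper_force: 50.0
```

```bash
python3 -m handwheel '[{"delta_pos":[0,0,-0.04],"dr":[0,0,0]},{"delta_pos":[0,0,0],"dr":[0,0,0]}]'
```

```text
t: 11.9
eef_pos: [0.5648, -0.0074, 0.0911]
ee_rot: [-3.141, -0.0, -1.445]
force: [-1.8, -0.4, 0.3]
width: 0.0339
gripper_force: 50.0
```

Run:
```python
from h import *
s=get_state();print(s["eef_pos"],s["force"])
p0=np.array(s["eef_pos"])
f=save("top","t4");g=save("side","s4")
for cam in("top","side","wrist"):
 if cam=="wrist":save("wrist","w4")
 for n,z in dict(half_tongue=.05,half_groove=.05,pad_face=.072,rider_face=.07,rider_slot=.05).items():
  print(cam,n,[(np.round(m["location"]),round(m["conf"],2),np.round(onz(cam,m["location"],z),3)[:2]) for m in mark_of(cam,n)][:2])
```

```text
[ 0.56477548 -0.00736265  0.09108249] [-1.7560956  -0.40673148  0.25403174]
top half_tongue [(array([214., 182.]), 0.96, array([0.552, 0.097]))]
top half_groove [(array([180., 186.]), 0.65, array([0.54 , 0.179]))]
top pad_face []
top rider_face [(array([364., 306.]), 0.82, array([ 0.264, -0.262])), (array([410., 269.]), 0.67, array([ 0.351, -0.372]))]
top rider_slot [(array([368., 292.]), 0.94, array([ 0.296, -0.277])), (array([402., 258.]), 0.77, array([ 0.376, -0.36 ]))]
side half_tongue [(array([202., 191.]), 0.85, array([0.549, 0.108])), (array([322., 163.]), 0.26, array([ 0.698, -0.149]))]
side half_groove [(array([168., 191.]), 0.97, array([0.533, 0.183]))]
side pad_face [(array([152., 183.]), 0.66, array([0.53 , 0.216]))]
side rider_face [(array([417., 318.]), 0.81, array([ 0.344, -0.379])), (array([345., 353.]), 0.6, array([ 0.252, -0.256]))]
side rider_slot [(array([356., 345.]), 0.91, array([ 0.276, -0.276])), (array([406., 311.]), 0.58, array([ 0.363, -0.364]))]
wrist half_tongue []
wrist half_groove []
wrist pad_face []
wrist rider_face [(array([280., 348.]), 0.93, array([0.561, 0.042]))]
wrist rider_slot []
```

```bash
python3 -m handwheel '[{"delta_pos":[-0.013,0.1,-0.01],"dr":[0,0,0]},{"delta_pos":[-0.013,0.1,0],"dr":[0,0,0]},{"delta_pos":[-0.013,0.1,0],"dr":[0,0,0]},{"delta_pos":[-0.013,0.1,0],"dr":[0,0,0]},{"delta_pos":[-0.013,0.1,0],"dr":[0,0,0]},{"delta_pos":[-0.013,0.1,0],"dr":[0,0,0]},{"delta_pos":[-0.013,0.1,0],"dr":[0,0,0]},{"delta_pos":[-0.013,0.1,0],"dr":[0,0,0]},{"delta_pos":[-0.013,0.1,0],"dr":[0,0,0]},{"delta_pos":[-0.013,0.1,0],"dr":[0,0,0]}]'
```

```text
t: 13.8
eef_pos: [0.5616, 0.0223, 0.0911]
ee_rot: [-3.14, -0.001, -1.445]
force: [0.3, -4.8, 5.2]
width: 0.0334
gripper_force: 50.0
```

```bash
python3 -m handwheel '[{"delta_pos":[-0.013,0.1,0],"dr":[0,0,0]},{"delta_pos":[-0.013,0.1,0],"dr":[0,0,0]},{"delta_pos":[-0.013,0.1,0],"dr":[0,0,0]},{"delta_pos":[-0.013,0.1,0],"dr":[0,0,0]},{"delta_pos":[-0.013,0.1,0],"dr":[0,0,0]},{"delta_pos":[0,0,0],"dr":[0,0,0]}]'
```

```text
t: 14.4
eef_pos: [0.5595, 0.0375, 0.091]
ee_rot: [-3.14, -0.001, -1.445]
force: [0.1, -3.4, 6.6]
width: 0.034
gripper_force: 50.0
```

```bash
python3 -m handwheel '[{"delta_pos":[-0.013,0.1,0],"dr":[0,0,0]},{"delta_pos":[-0.013,0.1,0],"dr":[0,0,0]},{"delta_pos":[-0.013,0.1,0],"dr":[0,0,0]},{"delta_pos":[0,0,0],"dr":[0,0,0]}]'
```

```text
t: 14.8
eef_pos: [0.5584, 0.0465, 0.0911]
ee_rot: [-3.14, -0.001, -1.445]
force: [-0.1, -4.0, 6.3]
width: 0.0337
gripper_force: 50.0
```

Run:
```python
from h import *
s=get_state();print(s["eef_pos"],s["force"],s["moment"])
f=save("top","t5");g=save("side","s5")
a=cv2.resize(g[145:235,110:260],(800,480),interpolation=cv2.INTER_CUBIC)
cv2.imwrite("pics/m5.png",np.clip(a[:,:,::-1]*1.5,0,255).astype(np.uint8))
```

```text
[0.55836354 0.04650206 0.09105281] [-0.12012278 -4.0196417   6.28531453] [-1.18141394  0.01323107 -0.03699229]
```

View pics/m5.png

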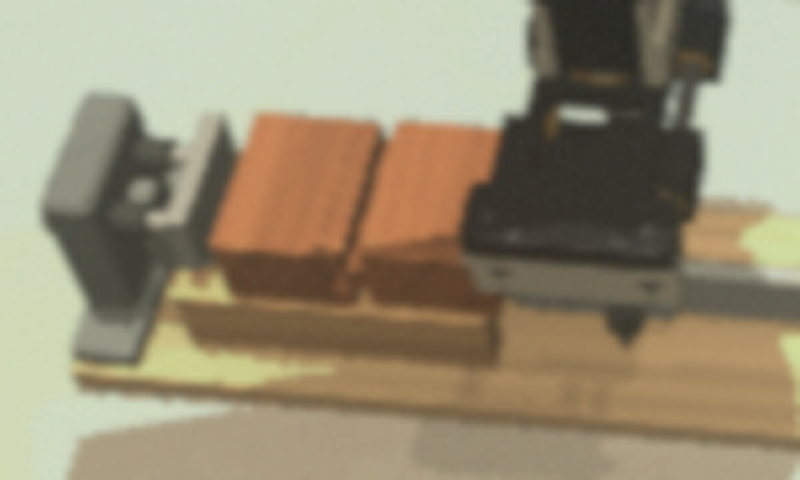

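The crop shows the tongue half almost into the groove half (joint line at about x 370), with a small gap left to the pad (about x 215–235). I'll keep going slowly and watch the force.

```bash
python3 -m handwheel '[{"delta_pos":[-0.013,0.1,0],"dr":[0,0,0]},{"delta_pos":[-0.013,0.1,0],"dr":[0,0,0]},{"delta_pos":[0,0,0],"dr":[0,0,0]}]'
```

```text
t: 15.2
eef_pos: [0.5575, 0.0525, 0.091]
ee_rot: [-3.14, -0.001, -1.445]
force: [-0.2, -4.4, 6.1]
width: 0.0338
gripper_force: 50.0
```

```bash
python3 -m handwheel '[{"delta_pos":[-0.013,0.1,0],"dr":[0,0,0]},{"delta_pos":[0,0,0],"dr":[0,0,0]}]'
```

```text
t: 15.4
eef_pos: [0.5571, 0.0553, 0.091]
ee_rot: [-3.14, -0.001, -1.445]
force: [0.2, -4.1, 6.5]
width: 0.0334
gripper_force: 50.0
```

```bash
python3 -m handwheel '[{"delta_pos":[-0.009,0.066,0],"dr":[0,0,0]},{"delta_pos":[0,0,0],"dr":[0,0,0]}]'
```

```text
t: 15.6
eef_pos: [0.5568, 0.0572, 0.091]
ee_rot: [-3.141, -0.001, -1.445]
force: [0.5, -5.6, 5.8]
width: 0.0338
gripper_force: 50.0
```

```bash
python3 -m handwheel '[{"delta_pos":[-0.009,0.066,0],"dr":[0,0,0]},{"delta_pos":[0,0,0],"dr":[0,0,0]}]'
```

```text
t: 15.8
eef_pos: [0.5566, 0.0591, 0.091]
ee_rot: [-3.141, -0.001, -1.445]
force: [0.7, -6.1, 6.7]
width: 0.0336
gripper_force: 50.0
```

```bash
python3 -m handwheel '[{"delta_pos":[-0.009,0.066,0],"dr":[0,0,0]},{"delta_pos":[0,0,0],"dr":[0,0,0]}]'
```

```text
t: 16.0
eef_pos: [0.5563, 0.0611, 0.091]
ee_rot: [-3.141, -0.001, -1.445]
force: [0.8, -5.2, 7.1]
width: 0.0338
gripper_force: 50.0
```

```bash
python3 -m handwheel '[{"delta_pos":[-0.009,0.066,0],"dr":[0,0,0]},{"delta_pos":[0,0,0],"dr":[0,0,0]}]'
```

```text
t: 16.2
eef_pos: [0.556, 0.063, 0.0911]
ee_rot: [-3.141, -0.001, -1.445]
force: [0.1, -6.4, 6.0]
width: 0.0335
gripper_force: 50.0
```

```bash
python3 -m handwheel '[{"delta_pos":[-0.009,0.066,0],"dr":[0,0,0]},{"delta_pos":[0,0,0],"dr":[0,0,0]}]'
```

```text
t: 16.4
eef_pos: [0.5558, 0.0649, 0.0911]
ee_rot: [-3.141, -0.001, -1.445]
force: [0.3, -5.5, 5.4]
width: 0.034
gripper_force: 50.0
```

```bash
python3 -m handwheel '[{"delta_pos":[-0.009,0.066,0],"dr":[0,0,0]},{"delta_pos":[0,0,0],"dr":[0,0,0]}]'
```

```text
t: 16.6
eef_pos: [0.5554, 0.0665, 0.091]
ee_rot: [-3.141, -0.001, -1.445]
force: [1.0, -8.7, 6.2]
width: 0.0335
gripper_force: 50.0
```

```bash
python3 -m handwheel '[{"delta_pos":[-0.004,0.033,0],"dr":[0,0,0]},{"delta_pos":[0,0,0],"dr":[0,0,0]}]'; python3 -c "
from h import *
g=save('side','s6');save('top','t6')
a=cv2.resize(g[145:235,110:260],(800,480),interpolation=cv2.INTER_CUBIC)
cv2.imwrite('pics/m6.png',np.clip(a[:,:,::-1]*1.5,0,255).astype(np.uint8))"
```

```text
t: 16.8
eef_pos: [0.5553, 0.0672, 0.0911]
ee_rot: [-3.141, -0.002, -1.445]
force: [0.7, -9.0, 6.4]
width: 0.0336
gripper_force: 50.0
```

```bash
python3 -m handwheel '[{"delta_pos":[-0.009,0.066,0],"dr":[0,0,0]},{"delta_pos":[0,0,0],"dr":[0,0,0]}]'
```

```text
t: 17.1
eef_pos: [0.555, 0.0689, 0.0911]
ee_rot: [-3.141, -0.002, -1.445]
force: [1.8, -11.5, 6.4]
width: 0.0339
gripper_force: 50.0
```

```bash
python3 -m handwheel '[{"delta_pos":[-0.009,0.066,0],"dr":[0,0,0]},{"delta_pos":[0,0,0],"dr":[0,0,0]}]'
```

```text
t: 17.3
eef_pos: [0.5548, 0.0705, 0.0911]
ee_rot: [-3.141, -0.003, -1.445]
force: [2.4, -13.0, 6.1]
width: 0.0336
gripper_force: 50.0
```

```bash
python3 -m handwheel '[{"delta_pos":[-0.007,0.055,0],"dr":[0,0,0]},{"delta_pos":[0,0,0],"dr":[0,0,0]},{"delta_pos":[0,0,0],"dr":[0,0,0]}]'; python3 -c "
from h import *
print(get_state()['eef_pos'],get_state()['force'])
g=save('side','s7');save('top','t7')
a=cv2.resize(g[150:205,120:190],(700,550),interpolation=cv2.INTER_CUBIC)
cv2.imwrite('pics/m7.png',np.clip(a[:,:,::-1]*1.6,0,255).astype(np.uint8))"
```

```text
t: 17.6
eef_pos: [0.5545, 0.0718, 0.0911]
ee_rot: [-3.142, -0.003, -1.445]
force: [4.0, -16.2, 6.4]
width: 0.0339
gripper_force: 50.0
[0.55450789 0.07176609 0.09109275] [  3.96791849 -16.23243112   6.37207416]
```

View pics/m7.png

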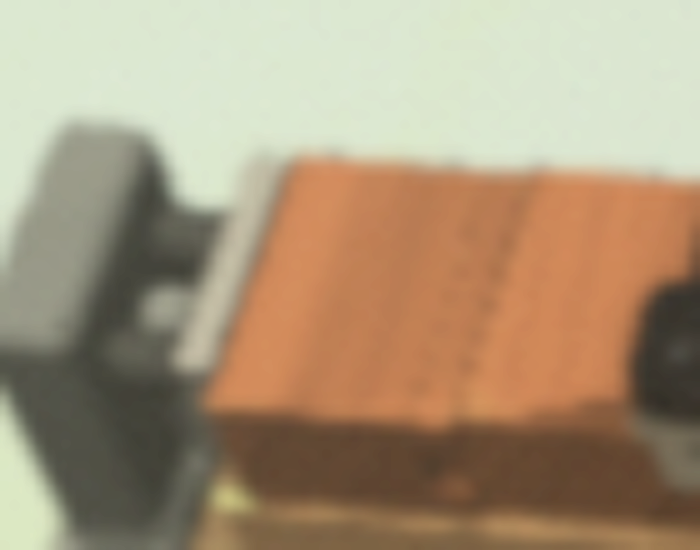

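The side crop shows the joint closed (line at about x 480), the pad against the work and pushed part of the way in. The force suggests about 6.5–7 mm of travel. I'll check pad travel by image registration.

Run:
```python
from h import *
u=np.array([-.127,.992,0]); pf=np.array([.5314,.2215,.08])
A,B=proj("side",pf),proj("side",pf+u*.01);print(A,B-A)
s0=cv2.imread("pics/s0.png",0).astype(np.float32)
U=lambda i:cv2.resize(i,None,fx=10,fy=10,interpolation=cv2.INTER_CUBIC)
# pad plate left/top edge patch
for n in("s5","s6","s7"):
  s=cv2.imread(f"pics/{n}.png",0).astype(np.float32)
  for nm,(x,y,w,h) in dict(pad=(143,165,8,14),padtop=(145,164,7,10),head=(119,160,14,20)).items():
    t=U(s0[y-2:y+h+2,x-2:x+w+2])[20:-20,20:-20];r=U(s[y-8:y+h+8,x-10:x+w+8])
    m=cv2.matchTemplate(r,t,cv2.TM_CCOEFF_NORMED);_,v,_,l=cv2.minMaxLoc(m)
    print(n,nm,round(v,3),l[0]/10-10,l[1]/10-8)
```

```text
[149.3772264  179.80383304] [-4.36553595 -0.35929572]
s5 pad 0.993 0.0 0.0
s5 padtop 0.993 -0.09999999999999964 0.0
s5 head 0.997 0.09999999999999964 0.09999999999999964
s6 pad 0.892 -0.5999999999999996 -3.9000000000000004
s6 padtop 0.945 -1.5999999999999996 -1.2000000000000002
s6 head 0.997 0.09999999999999964 0.09999999999999964
s7 pad 0.823 -1.9000000000000004 -4.0
s7 padtop 0.949 -5.7 -3.9000000000000004
s7 head 0.997 0.09999999999999964 0.0
```

Run:
```python
from h import *
s0=cv2.imread("pics/s0.png",0).astype(np.float32)
U=lambda i:cv2.resize(i,None,fx=10,fy=10,interpolation=cv2.INTER_CUBIC)
for n in("s5","s6","s7"):
  s=cv2.imread(f"pics/{n}.png",0).astype(np.float32)
  for (x,y,w,h) in((139,166,12,22),(141,164,9,18),(140,172,8,14),(143,164,6,10)):
    t=U(s0[y-2:y+h+2,x-2:x+w+2])[20:-20,20:-20];r=U(s[y-2:y+h+2,x-10:x+w+8])[17:-17]
    m=cv2.matchTemplate(r,t,cv2.TM_CCOEFF_NORMED);_,v,_,l=cv2.minMaxLoc(m)
    print(n,round(v,3),round(l[0]/10-10,1),end=" | ")
  print()
  for y in (168,174,180):print(y,s[y,136:160].astype(int).tolist())
```

```text
s5 0.997 0.0 | s5 0.994 0.0 | s5 0.999 0.0 | s5 0.989 -0.1 | 
168 [76, 112, 135, 141, 141, 141, 140, 141, 140, 139, 134, 125, 119, 116, 105, 87, 97, 124, 138, 139, 131, 115, 101, 97]
174 [53, 55, 55, 55, 54, 63, 84, 103, 109, 115, 118, 116, 99, 70, 52, 48, 47, 53, 70, 87, 95, 97, 98, 98]
180 [98, 96, 82, 62, 50, 62, 88, 109, 117, 116, 98, 69, 51, 47, 48, 51, 66, 83, 94, 97, 98, 98, 97, 96]
s6 0.806 -0.9 | s6 0.879 -0.9 | s6 0.872 -0.9 | s6 0.985 -0.7 | 
168 [76, 112, 134, 141, 140, 141, 140, 140, 139, 132, 125, 118, 114, 99, 86, 89, 95, 96, 97, 97, 96, 94, 92, 91]
174 [53, 55, 54, 54, 56, 69, 90, 107, 114, 117, 112, 96, 86, 92, 96, 97, 97, 97, 96, 94, 91, 90, 89, 88]
180 [97, 95, 82, 62, 58, 83, 108, 117, 111, 94, 85, 92, 96, 97, 97, 97, 96, 93, 91, 89, 88, 87, 88, 88]
s7 0.66 -2.4 | s7 0.794 -2.8 | s7 0.665 -2.8 | s7 0.939 -1.8 | 
168 [75, 112, 134, 140, 140, 141, 138, 131, 123, 118, 114, 99, 88, 92, 95, 97, 97, 97, 96, 94, 92, 91, 91, 89]
174 [52, 53, 54, 56, 62, 82, 104, 114, 112, 95, 85, 92, 96, 97, 98, 97, 96, 94, 91, 89, 89, 88, 87, 87]
180 [98, 95, 91, 99, 113, 117, 109, 93, 86, 93, 95, 98, 97, 97, 96, 93, 91, 88, 87, 88, 89, 88, 87, 86]
```

```bash
python3 -m handwheel '[{"delta_pos":[-0.002,0.03,0],"dr":[0,0,0]},{"delta_pos":[0,0,0],"dr":[0,0,0]},{"delta_pos":[0,0,0],"dr":[0,0,0]},{"delta_pos":[0,0,0],"dr":[0,0,0]},{"delta_pos":[0,0,0],"dr":[0,0,0]}]'
python3 - <<'E'
from h import *
s=save('side','s8')
s=cv2.cvtColor(s,cv2.COLOR_RGB2GRAY)
for y in (168,174,180):print(y,s[y,136:160].tolist())
w=save('wrist','w8');t=save("top","t8")
o=np.zeros((600,800,3),np.uint8);o[:300,:400]=cv2.resize(s[145:235,115:235],(400,300),interpolation=3)[:,:,None]
o[300:,:400]=cv2.resize(t[120:240,100:260],(400,300),interpolation=3)[:,:,::-1];o[:300,400:]=cv2.resize(w,(400,300))[:,:,::-1]
o[300:,400:]=cv2.resize(w[110:290,160:400],(400,300))[:,:,::-1]
cv2.imwrite('pics/m8.png',np.clip(o*1.5,0,255).astype(np.uint8))
print(get_state()['eef_pos'],get_state()['force'])
E
```

```text
t: 18.2
eef_pos: [0.5545, 0.0723, 0.0911]
ee_rot: [3.141, -0.003, -1.445]
force: [4.0, -16.6, 6.6]
width: 0.0338
gripper_force: 50.0
168 [76, 112, 135, 140, 141, 141, 137, 129, 121, 117, 112, 96, 88, 94, 97, 97, 98, 97, 96, 93, 92, 92, 92, 90]
174 [53, 54, 55, 56, 66, 92, 111, 116, 110, 93, 87, 94, 97, 97, 98, 98, 96, 93, 90, 90, 90, 89, 88, 87]
180 [99, 97, 95, 103, 115, 116, 106, 90, 88, 95, 97, 98, 98, 98, 95, 92, 89, 88, 89, 88, 88, 88, 87, 87]
[0.55445676 0.07233624 0.09111012] [  3.12781791 -17.49846698   6.98468918]
```

View pics/m8.png

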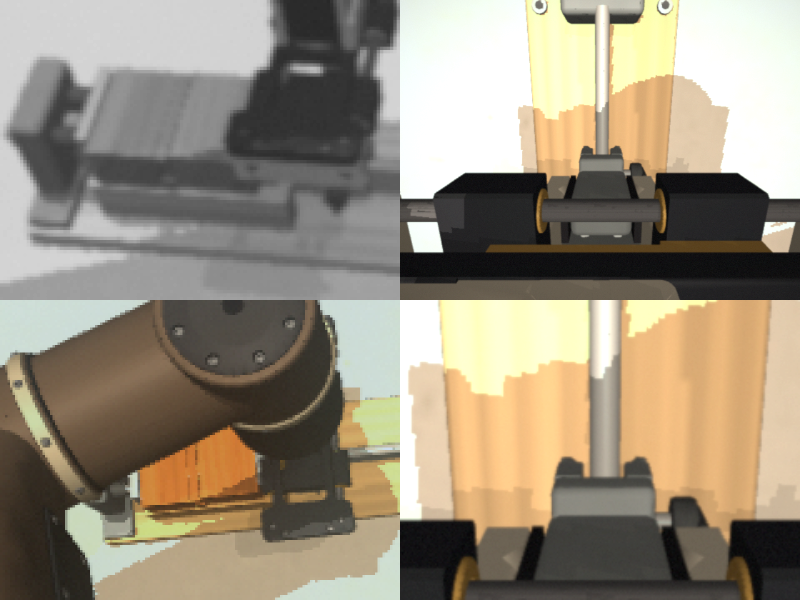

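The rider sits astride the bar, the joint is closed, and the pad is about 7.5 mm in (around 12 N over the sliding friction). I'm handing the job in.

```bash
python3 -c "from station import job_done;print(job_done())"
```

```text
the job is handed in; nothing more can be done
None
```

I handed the job in with the rider seated astride the bar, the joint closed, and the sprung pad about 7.5 mm into its 16 mm travel (estimated from force and images), still gripping and pressing for you to tighten the thumbscrew.

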